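Turn the clamped sous-vide circulator to face out

ROBOT

A 6-joint arm with a two-finger parallel gripper is mounted at the origin on a cart in front of the work surface, level with it; the furniture and walls round the work are solid. World frame = base frame: x ahead of the robot, y to its left, z up, the work surface at z = 0. Lengths are in mm, angles in rad, forces in N, time in s.
With the tool pointing down it reaches from about 275 to 750 mm from the base axis. Payload 10.2 kg.
Tool frame: the origin (TCP) lies between the finger pads; the fingertips stand 14 mm ahead of it and the grasp point (between the pads) lies 5 mm behind it (tip_reach is the distance from the TCP to the fingertips, in mm); z points along the fingers, y is the line along which they close (so a half turn about z gives the same grasp; the last joint's range is limited). The gripper opens to 85 mm and grips with 20 to 120 N. Pads are 22 mm wide; open, the fingers measure 114 mm over their backs; the gripper's body (76 mm by 85 mm) begins 54 mm behind the grasp point. The pads swing forward as they close: fully open they stand 13 mm farther back than shut.
Start: joints at [0.914, 0.313, 1.498, -0, 1.331, -0.223], TCP at [220.682, 476.372, 245.294] pointing down, gripper open.
Joint ranges: [-2.94, 2.94], [-0.97, 2.17], [0.19, 2.56], [-1.23, 4.37], [0.02, 3.11], [-2.88, 2.88]. Speed limits (rad/s): [2.39, 2.39, 3.01, 3.14, 3.14, 3.14].

INTERFACE

Orientations are given as a unit quaternion [w, x, y, z].
In Python, from rig import * gives the robot as it stands.
- The arm moves only by the tool arm_command, never from a script. Its argument "steps" is a list that holds one entry, the list of rows, each a list of 7 numbers: the opening, from 0 (shut) to 1 (fully open), then the shift along the tool's x, y, z each as a share of 0.05 m, from -1 to 1, then the turn, a rotation vector about the tool's x, y, z each as a share of 0.15 rad, from -1 to 1. A call has 1 to 8 rows; each row shifts and turns the commanded pose from where the row before left it, along the tool's axes as they then stand; what a row does not reach is not made up. A row lasts 1/8 s, in which the tool goes at most 62.5 mm and 10.7 degrees, less where a joint would pass 70% of its speed; a pose out of reach is approached as far as the arm can. A call with a number of a shift or a turn outside -1 to 1 is refused whole. A call with a gripper value outside its range is refused whole. The fingers move at their own pace and stop on an object; "squeeze" is the grip in N (left out, the last holds). Time passes only in rows, so rows that do not move let the fingers close. It gives the time, the measured TCP pose, the force, the opening and the grip force at its end, in the units of the state.
- sense(): the state, without advancing time (a new reading comes with each control period).
- capture(name): name is "side" or "top" or "wrist"; returns the picture (420x560x3 uint8, red, green, blue); there is no depth.
- get_calibration(name): a dict with "intrinsics" (3x3 intrinsics, pixels), "rvec" (rotation vector, rad) and "tvec" (3), from world to camera coordinates, as OpenCV has them; the wrist camera has in their place "T_tool_cam" (4x4, takes a point from camera to tool coordinates, whose origin is the TCP and whose axes are the flange's). Camera axes: x right, y down, z forward; pixel columns grow to the right and rows downward; lengths in mm; the calibration is good to about 2 mm. A picture is of the moment at which its call begins: read the wrist's pose just before it. get_calibration takes no time and is no camera call.
- finish_job(): hands the job in; it is judged then, once.
The state is a dict: "time_s": time; "joints": joint angles; "dq": joint speeds; "tau": joint torques, N m; "eef_pos": TCP position; "ee_rot": TCP orientation; "force": force on the tool from outside, world axes, zero at the start; "wrist_torque": the same for the moment, N m; "grip_width": opening from 0.0 (shut) to 1.0 (fully open); "grip_force": force on a finger pad.
Only numpy, scipy, OpenCV 4.12 (cv2) and the standard library are available. Lean on these libraries where they do the work, as an engineer would, in place of code of your own. Each camera call takes 0.05 s, during which the arm holds its last target. There are 200 camera calls.

TASK

The sous-vide circulator was clamped to the pot with its display turned the wrong way. Before the pot is filled, slacken the clamp lever just enough that the circulator turns in its collar (do not swing the lever right over), push the circulator round until its display looks straight out over the clamp, so that it can be read and its outlet blows into the pot, and then tighten the lever firmly again. Leave the circulator seated upright in its collar and the salt shaker, pepper mill and spice jar beside the pot where they are.

Things in the scene. Friction and masses are not known exactly. Their poses are not given: they have to be found in the camera images.
- pot: Steel stockpot, 170 mm across, 100 mm high; it does not move. Origin: centre of its underside, on the worktop; z up. Two loop handles on its y sides reach 123 mm from its centre. On its -x side a dark grey clamp hooks over the rim. 'Straight out over the clamp' is the pot's -x direction. Wall cabinets hang overhead from x 0.66 m on, 0.57 m above the worktop.
- collar (a point): Centre of the top of the clamp's upright collar ring (fixed to the pot, at x -47, y 0, z 137 mm of its frame), in which the circulator stands. Bore 58 mm, outside 73 mm, 42 mm high. Axes as the pot's.
- circulator: Sous-vide circulator, about 0.75 kg, loose in the collar: steel tube 48 mm below, black neck 56 mm in the collar, flange 70 mm that rests on the collar's top, black head above. Origin: on its upright axis, at the flange's underside; z up. The display looks to its own -x; it is right when its yaw equals the pot's. At the start it is 57 to 180 degrees off, to either side.
- display (a point): Point at the display end of the head, at x -40, z 70 mm of the circulator. The head's flat sides lie at y -26 and +26 mm, from x -46 to +28 mm, z from 11 mm to some 75 mm at the display end (92 mm at the back): push it round by a side near the display end. Slack, it turns with 1 to 3 N there and may lean or shift by 2 mm; clamped, it holds.
- clamp_lever (a joint): Lever angle (rad). 0: stop, fully tight (clockwise seen from outside), leaning 0.78 from upright to the pot's -y side. Grows as it swings over the top to the +y side: 0.78 upright, stop at 2.6. Starts tight, 0.1 to 0.3. The pad lets go at about 1.0: 1.2 to 1.5 is slack enough, over 2.2 (flat on the +y side) too far. Stays where it is put; about 3 N at the ball move it.
- lever_hub (a point): Centre of the lever's hub, on the axis of the clamping screw, which runs along the pot's x axis; fixed to the pot at x -121, y 0, z 117 mm of its frame. Hub 23 mm across.
- lever_tip (a point): Centre of the 17 mm black ball at the lever's end, 62 mm from the screw's axis. The 10 mm steel arm leans outwards, from the hub at x -121 mm to the ball at x -137 mm of the pot frame, so the ball swings in an upright plane across the front of the clamp.
- clamp_pad: Rubber pad, 16 mm wide, 26 mm high, at the inner end of the screw, inside the collar and hardly visible; it presses the circulator's neck against the far side of the collar, with 16 to 23 N when tight. Origin: centre of its face.
- salt_shaker: Glass salt shaker with a steel cap, 44 mm across, 90 mm high, beside the pot; origin at its foot.
- pepper_mill: Turned wooden pepper mill, 58 mm across, 170 mm high, beside the pot; origin at its foot.
- spice_jar_2: Spice jar with a red lid, 45 mm across, 106 mm high, beside the pot; origin at its foot.

How it is judged:
By the outcome, as a careful person would: the job done as asked, in the order asked, and still so for the second after the job is handed in, with the robot touching nothing.
It also fails if it takes over 54 s, if anything falls off the work surface, if the arm or the gripper's body presses on something with over 40 N, if the wrist force passes 120 N, or if a joint passes its speed limit or range.

## Working session

There is one attempt and no reset: what is moved stays moved. The work goes in short steps, Python scripts to look and compute and a tool call to move; the robot and the scene stay as the last step left them, time stands still between calls to the robot, and variables do not carry over. Pictures are saved under pics/ and viewed, at most 10 in all, crops included, and the job is handed in when it is done.

Besides the shell and the picture viewer there is one more tool, called after "Emit:" in YAML: its name, and indented under it one key for each argument. arm_command: Moves the arm, as the interface text tells. Its arguments: {"type":"object","properties":{"steps":{"type":"array"},"squeeze":{"type":"number"}},"required":["steps"]}

```bash
ls; mkdir -p pics
python3 - <<'E'
from rig import *
import cv2,numpy as np
s=sense();print(s['time_s'],s['eef_pos'],s['ee_rot'],s['force'])
a=capture("side");b=capture("top")
cv2.imwrite('pics/side0.png',a[:,:,::-1]);cv2.imwrite('pics/top0.png',b[:,:,::-1])
for n in("side","top"):
    c=get_calibration(n);R=cv2.Rodrigues(np.array(c['rvec'],float))[0];print(n,np.round(c['intrinsics'],1).tolist(),(-R.T@np.array(c['tvec']).ravel()).round(0),R.round(2).tolist())
E
```

```text
pics
0.0 [220.54032373 476.16447904 244.72186681] [-2.85588464e-04  2.15221224e-01  9.76565099e-01 -5.91786919e-04] [-0.418715    0.15374101 -0.15021052]
side [[424.2, 0.0, 278.5], [0.0, 424.2, 212.3], [0.0, 0.0, 1.0]] [ 533. -761.  720.] [[1.0, -0.05, -0.02], [-0.04, -0.64, -0.77], [0.03, 0.77, -0.64]]
top [[468.5, 0.0, 274.1], [0.0, 468.5, 211.6], [0.0, 0.0, 1.0]] [ 396.  -98. 1009.] [[-0.02, -1.0, 0.0], [-0.98, 0.02, -0.19], [0.19, -0.01, -0.98]]
```

View pics/side0.png

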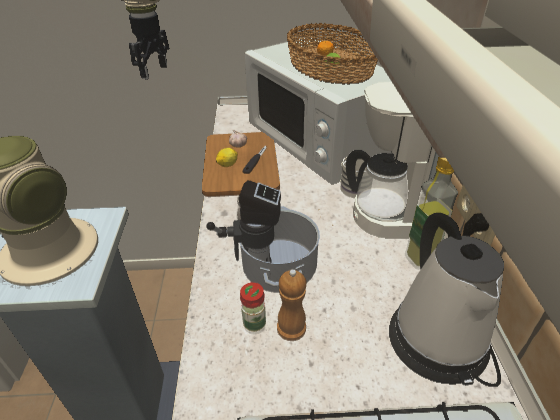

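View pics/top0.png

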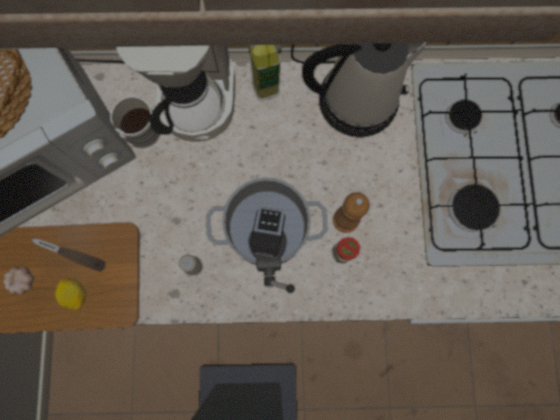

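The side view shows the pot at about (280,250) with the lever ball at about (211,226). The top view shows the pot at (266,222), the hub at about (269,268), the ball at (290,288) and the head at (268,235). The display panel faces away from the clamp. Next I enlarge both.

Run:
```python
import cv2,numpy as np
a=cv2.imread('pics/side0.png')[170:290,195:328];b=cv2.imread('pics/top0.png')[182:302,200:333]
f=lambda i:cv2.convertScaleAbs(cv2.resize(i,None,fx=3,fy=3,interpolation=cv2.INTER_CUBIC),alpha=1.5,beta=20)
cv2.imwrite('pics/crop0.png',np.hstack([f(a),f(b)]))
```

```text
(no output)
```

View pics/crop0.png

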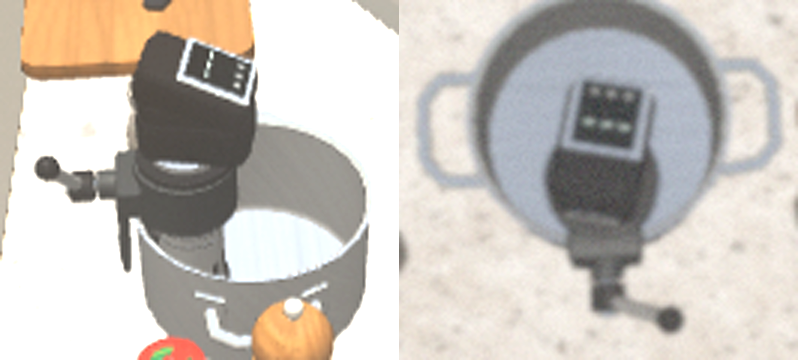

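The zoom shows the display panel on the sloping top, with its low end facing into the pot (+x) and slightly towards -y. The ball is at side (47,168) and top (670,319) in crop pixels. Next I triangulate the ball, hub, rim and display corners.

```bash
cat > h.py <<'E'
from rig import *
import cv2,numpy as np
def cam(n):
    c=get_calibration(n);R=cv2.Rodrigues(np.array(c['rvec'],float))[0];return np.array(c['intrinsics']),R,np.array(c['tvec'],float).ravel()
def P(n): K,R,t=cam(n);return K@np.c_[R,t]
def tri(s,t):
    X=cv2.triangulatePoints(P('side'),P('top'),np.array(s,float),np.array(t,float)).ravel();return X[:3]/X[3]
def plane(n,uv,z):
    K,R,t=cam(n);C=-R.T@t;d=R.T@np.linalg.solve(K,[uv[0],uv[1],1.]);return C+d*(z-C[2])/d[2]
S=lambda u,v:(u/3+195-.33,v/3+170-.33)
T=lambda u,v:((u-399)/3+200-.33,v/3+182-.33)
E
python3 - <<'E'
from h import *
np.set_printoptions(precision=1,suppress=True)
print('ball',tri(S(47,168),T(670,319)))
print('hub',tri(S(83,186),T(605,300)))
D=[tri(S(*s),T(*t)) for s,t in [((245,104),(657,92)),((257,72),(583,80)),((178,78),(643,158)),((188,38),(568,148))]]
for d in D:print('disp',d)
v=(D[0]+D[1]-D[2]-D[3]);print('axis az',np.degrees(np.arctan2(v[1],v[0])), np.degrees(np.arctan2(*(D[1]-D[0])[[1,0]])))
for u in[(469,118),(727,105),(598,-12)]:print('rim',plane('top',T(*u),100))
for z in(70,85): print('handles',plane('top',T(419,130),z),plane('top',T(779,110),z))
# rim in top: inner pot by mask
for n,u in[('salt',(189,262)),('mill',(358,203)),('jar',(347,249))]:print(n,plane('top',u,{'salt':90,'mill':170,'jar':106}[n]))
# base rim from side: outer rim points
for u in[(368,190),(140,215)]:print('rimside',plane('side',S(*u),100))
E
```

```text
ball [ 420.  -129.1  167.3]
hub [435.1 -90.2 114.7]
disp [ 550.  -123.1  208.7]
disp [559.6 -80.1 201.2]
disp [ 508.6 -113.9  225.2]
disp [515.2 -71.7 225.8]
axis az -11.570534390109472 77.42464025003557
rim [555.6  -2.8 100. ]
rim [ 561.2 -172.4  100. ]
rim [642.3 -88.8 100. ]
handles [553.3  34.2  70. ] [ 562.6 -210.1   70. ]
handles [550.7  32.1  85. ] [ 559.9 -208.3   85. ]
salt [477.1  64.6  90. ]
mill [ 572.3 -257.3  170. ]
jar [ 495.2 -243.4  106. ]
rimside [637.7 -92.1 100. ]
rimside [ 474.6 -107.1  100. ]
```

Checks: the rim is about 170 mm across, with the pot centre at about (557,-88) and yaw about 2°. The hub fits to within 2 mm. The ball radius is 61.8 mm, so the lever is at about 0.16. The display end is at z 205, and its azimuth is about -12°, so the circulator is about 166° off.

The plan is to loosely cage the ball between the fingers, then grip the flat sides of the head from above and twist.

Emit:
arm_command:
  steps:
    - [[0.28, 0, 0, 0, 0, 0, -1], [0.28, 0, 0, 0, 0, 0, -1], [0.28, 0, 0, 0, 0, 0, -1], [0.28, 0, 0, 0, 0, 0, -0.15]]
  squeeze: 20

```text
time_s: 0.6
eef_pos: [220.6, 476.3, 245.0]
ee_rot: [-0.0, -0.019, 1.0, -0.0]
force: [0.1, -0.5, 0.0]
grip_width: 0.281
grip_force: 0.0
```

```bash
cat >> h.py <<'E'
from scipy.spatial.transform import Rotation as Ro
np.set_printoptions(precision=3,suppress=True)
POT=np.array([557,-88.,0]);YAW=np.radians(2.2)
def pot(x,y,z): return POT+Ro.from_euler('z',YAW).apply([x,y,z])
def tool(s):
    q=s['ee_rot'];return Ro.from_quat([q[1],q[2],q[3],q[0]])
def go(p,az=None):
    s=sense();R=tool(s);y=R.apply([0,1,0])
    d=R.inv().apply(np.array(p)-np.array(s['eef_pos']))
    a=np.degrees(np.arctan2(y[1],y[0]))
    print('t',round(s['time_s'],2),'pos',np.array(s['eef_pos']),'F',np.array(s['force']),'az_y',a,'tilt',R.apply([0,0,1]),'grip',s['grip_width'],s['grip_force'])
    print('  delta tool mm',d,'units',d/50, '' if az is None else 'turn z units %.2f'%(-np.radians((az-a+180)%360-180)/.15))
def lever(th,dz=8,dx=-4): 
    return pot(-137+dx,-62*np.sin(.78-th),117+62*np.cos(.78-th)+dz)
E
python3 - <<'E'
from h import *
import rig;print([n for n in dir(rig) if n[0]!='_'], getattr(rig,'tip_reach',None), sense().keys())
p=lever(.16);print(p);p[2]=245;go(p,92.2)
E
```

```text
['PlanningError', 'capture', 'finish_job', 'get_calibration', 'sense', 'tip_reach'] 14.0 dict_keys(['time_s', 'joints', 'dq', 'tau', 'eef_pos', 'ee_rot', 'force', 'wrist_torque', 'grip_force', 'grip_width'])
[ 417.487 -129.41   175.46 ]
t 0.6 pos [220.617 476.279 245.036] F [ 0.094 -0.521  0.043] az_y 92.20532987623038 tilt [-0.    -0.001 -1.   ] grip 0.28101006365409964 0.0
  delta tool mm [-173.416 -612.816    0.268] units [ -3.468 -12.256   0.005] turn z units 0.00
```

Emit:
arm_command:
  steps:
    - [[0.28, -0.25, -0.88, 0, 0, 0, 0], [0.28, -0.25, -0.88, 0, 0, 0, 0], [0.28, -0.25, -0.88, 0, 0, 0, 0], [0.28, -0.25, -0.88, 0, 0, 0, 0], [0.28, -0.25, -0.88, 0, 0, 0, 0], [0.28, -0.25, -0.88, 0, 0, 0, 0], [0.28, -0.25, -0.88, 0, 0, 0, 0]]

```text
time_s: 1.48
eef_pos: [320.2, 170.6, 245.4]
ee_rot: [0.0, -0.018, 1.0, 0.0]
force: [0.3, 0.4, 0.6]
grip_width: 0.285
grip_force: 0.0
```

Emit:
arm_command:
  steps:
    - [[0.28, -0.25, -0.88, 0, 0, 0, 0], [0.28, -0.25, -0.88, 0, 0, 0, 0], [0.28, -0.25, -0.88, 0, 0, 0, 0], [0.28, -0.25, -0.88, 0, 0, 0, 0], [0.28, -0.25, -0.88, 0, 0, 0, 0], [0.28, -0.25, -0.88, 0, 0, 0, 0], [0.28, 0, 0, 0, 0, 0, 0]]

```text
time_s: 2.35
eef_pos: [405.5, -91.0, 244.9]
ee_rot: [-0.0, -0.016, 1.0, 0.0]
force: [-1.0, 0.6, -0.7]
grip_width: 0.282
grip_force: 0.0
```

Run:
```python
from h import *
p=lever(.16);p[2]=195;go(p,92.2)
s=sense();c=get_calibration('wrist');w=capture('wrist');cv2.imwrite('pics/w1.png',w[:,:,::-1])
Tc=np.array(c['T_tool_cam']);print(Tc,np.array(c['intrinsics']))
X=Tc[:3,:3].T@(tool(s).inv().apply(lever(.16,0,0)-s['eef_pos'])-Tc[:3,3]);print('ball pred px',np.array(c['intrinsics'])@X/X[2])
for n,q in('hub',pot(-121,0,117)),('h+',pot(0,123,75)),('h-',pot(0,-123,75)):
  X=Tc[:3,:3].T@(tool(s).inv().apply(q-s['eef_pos'])-Tc[:3,3]);print(n,np.array(c['intrinsics'])@X/X[2])
```

```text
t 2.35 pos [405.525 -90.99  244.919] F [-1.037  0.585 -0.675] az_y 91.87924688452776 tilt [-0.001  0.    -1.   ] grip 0.2821231497815466 0.0
  delta tool mm [-10.727 -38.799  49.907] units [-0.215 -0.776  0.998] turn z units -0.04
[[   0.      -0.951   -0.311   80.227]
 [   1.       0.       0.001   -1.257]
 [  -0.001   -0.311    0.951 -128.26 ]
 [   0.       0.       0.       1.   ]] [[317.525   0.    282.239]
 [  0.    317.525 206.14 ]
 [  0.      0.      1.   ]]
ball pred px [228.947 243.347   1.   ]
hub [280.285 235.547   1.   ]
h+ [391.159 319.728   1.   ]
h- [171.349 320.851   1.   ]
```

View pics/w1.png

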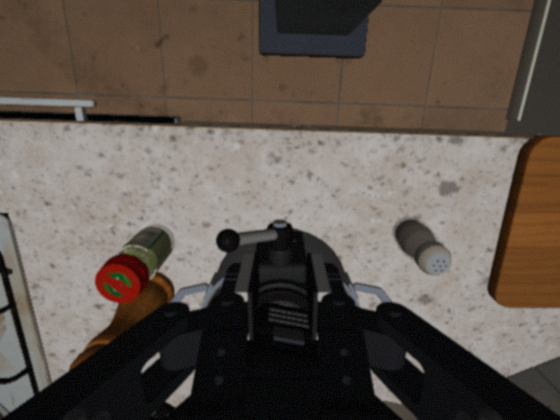

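The wrist view shows the ball at (228,240), where I predicted (229,243), and the hub at about (281,232). Both handles lie level, which agrees with the pot's yaw. I lower the fingers around the ball.

Emit:
arm_command:
  steps:
    - [[0.28, -0.11, -0.39, 0.2, 0, 0, -0.03], [0.28, -0.11, -0.39, 0.2, 0, 0, 0], [0.28, 0, 0, 0, 0, 0, 0], [0.28, 0, 0, 0.36, 0, 0, 0], [0.28, 0, 0, 0.36, 0, 0, 0], [0.28, 0, 0, 0.34, 0, 0, 0], [0.28, 0, 0, 0, 0, 0, 0]]

```text
time_s: 3.28
eef_pos: [417.3, -126.6, 171.9]
ee_rot: [-0.001, -0.022, 1.0, 0.001]
force: [-0.2, -0.3, 0.6]
grip_width: 0.285
grip_force: 0.0
```

Run:
```python
from h import *
go(lever(.16,6));p0=np.array(sense()['eef_pos']);R=tool(sense())
prev=lever(.16,6)
for th in(.36,.56,.78,1.0,1.2,1.36):
  q=lever(th,6);print(th,R.inv().apply(q-prev)/50);prev=q
w=capture('wrist');cv2.imwrite('pics/w2.png',cv2.resize(w[180:330,180:380,::-1],None,fx=3,fy=3))
```

```text
t 3.27 pos [ 417.325 -126.611  171.863] F [-0.186 -0.276  0.566] az_y 92.48190805949555 tilt [-0.002  0.001 -1.   ] grip 0.285385204364224 0.0
  delta tool mm [-0.038 -2.802 -1.601] units [-0.001 -0.056 -0.032] 
0.36 [-0.001  0.215 -0.123]
0.56 [-0.001  0.235 -0.078]
0.78 [-0.001  0.271 -0.03 ]
1.0 [-0.001  0.271  0.03 ]
1.2 [-0.001  0.235  0.078]
1.36 [-0.001  0.174  0.095]
```

View pics/w2.png

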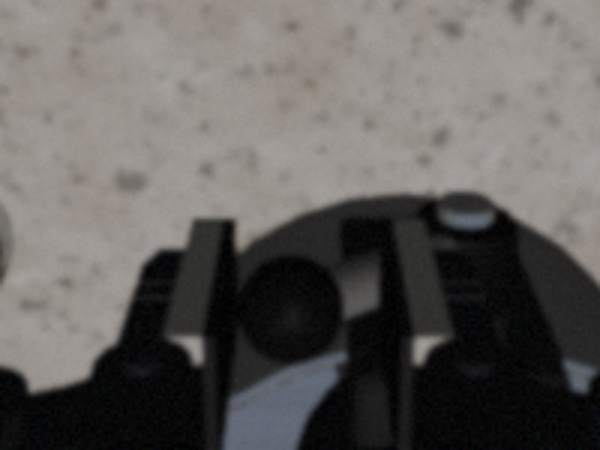

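The ball sits between the two pads, close to the -y pad. Now I swing the lever over along its arc.

Emit:
arm_command:
  steps:
    - [[0.28, 0, 0.21, -0.12, 0, 0, 0], [0.28, 0, 0.235, -0.08, 0, 0, 0], [0.28, 0, 0.27, -0.03, 0, 0, 0], [0.28, 0, 0.27, 0.03, 0, 0, 0], [0.28, 0, 0.235, 0.08, 0, 0, 0], [0.28, 0, 0.17, 0.09, 0, 0, 0], [0.28, 0, 0, 0, 0, 0, 0], [0.28, 0, 0, 0, 0, 0, 0]]

```text
time_s: 4.32
eef_pos: [414.6, -57.9, 173.5]
ee_rot: [-0.0, -0.022, 1.0, 0.0]
force: [-0.1, 0.0, -0.5]
grip_width: 0.28
grip_force: 0.0
```

Run:
```python
from h import *
go(lever(1.36,6))
s=sense();c=get_calibration('wrist');K=np.array(c['intrinsics']);Tc=np.array(c['T_tool_cam']);w=capture('wrist')
for th in(1.2,1.3,1.4,1.5):
  X=Tc[:3,:3].T@(tool(s).inv().apply(lever(th,0,0)-s['eef_pos'])-Tc[:3,3]);print(th,(K@X/X[2])[:2], ((K@X/X[2])[:2]-[180,180])*3)
cv2.imwrite('pics/w3.png',cv2.resize(w[180:330,180:380,::-1],None,fx=3,fy=3))
```

```text
t 4.33 pos [414.605 -57.905 173.512] F [-0.107  0.039 -0.512] az_y 92.4692387198243 tilt [-0.001  0.001 -1.   ] grip 0.2802479870239283 0.0
  delta tool mm [-0.126 -1.562 -1.35 ] units [-0.003 -0.031 -0.027] 
1.2 [262.537 292.687] [247.612 338.061]
1.3 [274.522 289.362] [283.566 328.085]
1.4 [285.437 285.541] [316.311 316.623]
1.5 [295.139 281.328] [345.417 303.983]
```

View pics/w3.png

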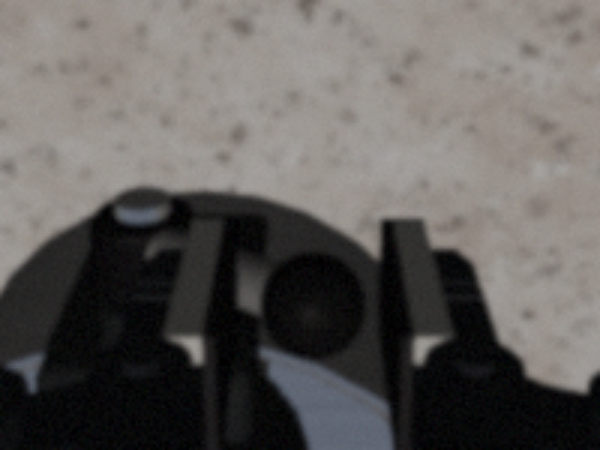

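The ball is at crop (314,303), which puts the lever at about 1.39, inside 1.2–1.5. I rise, open and move over the head.

Emit:
arm_command:
  steps:
    - [[0.28, 0, 0.03, -0.5, 0, 0, 0], [0.28, 0, 0, -0.9, 0, 0, 0], [0.9, 0, 0, -0.6, 0, 0, 0.4], [0.9, -0.3, -0.1, 0, 0, 0, 0.6], [0.9, -0.7, -0.2, 0, 0, 0, 0.6], [0.9, 0, 0, 0, 0, 0, 0]]

```text
time_s: 5.12
eef_pos: [464.3, -76.2, 273.1]
ee_rot: [-0.0, 0.099, 0.995, 0.0]
force: [-0.0, 0.1, -0.3]
grip_width: 0.901
grip_force: 0.0
```

Run:
```python
from h import *
p=pot(-47,0,275);print(p);go(p,78)
w=capture('wrist');cv2.imwrite('pics/w4.png',w[:,:,::-1])
```

```text
[510.035 -89.804 275.   ]
t 5.12 pos [464.267 -76.248 273.148] F [-0.011  0.07  -0.25 ] az_y 78.64383273748977 tilt [-0.001  0.001 -1.   ] grip 0.901009491063046 0.0
  delta tool mm [-47.539  -4.278  -1.903] units [-0.951 -0.086 -0.038] turn z units 0.07
```

View pics/w4.png

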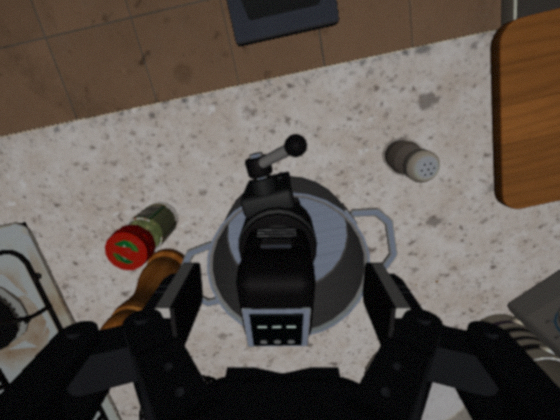

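The wrist view shows the head aligned with the tool's axis (column about 278) and the lever up at (295,146). I move over the head's axis and descend, then close gently.

Emit:
arm_command:
  steps:
    - [[0.9, -0.48, -0.04, 0, 0, 0, 0], [0.9, -0.47, -0.05, 0, 0, 0, 0.07], [0.9, 0, 0, 0, 0, 0, 0], [0.9, 0, 0, 0.6, 0, 0, 0], [0.9, 0, 0, 0.6, 0, 0, 0], [0.9, 0, 0, 0.44, 0, 0, 0], [0.9, 0, 0, 0, 0, 0, 0]]

```text
time_s: 6.05
eef_pos: [507.6, -88.6, 191.0]
ee_rot: [-0.001, 0.103, 0.995, 0.0]
force: [0.3, 0.1, -0.6]
grip_width: 0.903
grip_force: 0.0
```

Run:
```python
from h import *
go(pot(-47,0,190),78);print(sense()['joints'])
```

```text
t 6.05 pos [507.625 -88.562 191.004] F [ 0.286  0.099 -0.573] az_y 78.1507256821189 tilt [-0.003  0.001 -1.   ] grip 0.9028057723465357 0.0
  delta tool mm [-2.616 -0.722  0.996] units [-0.052 -0.014  0.02 ] turn z units 0.02
[-0.4    0.343  1.605  0.     1.197 -1.764]
```

Emit:
arm_command:
  steps:
    - [[0.7, -0.04, 0, 0, 0, 0, 0], [0.58, 0, 0, 0, 0, 0, 0], [0.58, 0, 0, 0, 0, 0, 0], [0.58, 0, 0, 0, 0, 0, 0]]
  squeeze: 20

```text
time_s: 6.55
eef_pos: [511.4, -89.7, 193.2]
ee_rot: [0.001, 0.103, 0.995, -0.0]
force: [-2.5, -2.0, 6.0]
grip_width: 0.608
grip_force: 22.0
```

Emit:
arm_command:
  steps:
    - [[0.58, 0, 0, 0, 0, 0, 0.5], [0.58, 0, 0, 0, 0, 0, 0.8], [0.58, 0, 0, 0, 0, 0, 0.8], [0.58, 0, 0, 0, 0, 0, 0.8], [0.58, 0, 0, 0, 0, 0, 0.8]]

```text
time_s: 7.18
eef_pos: [510.8, -90.1, 193.2]
ee_rot: [0.001, 0.374, 0.928, -0.001]
force: [-5.7, -3.4, 8.4]
grip_width: 0.61
grip_force: 22.6
```

Run:
```python
from h import *
go(pot(-47,0,190),-87.8);print(sense()['wrist_torque'],sense()['joints'])
```

```text
t 7.17 pos [510.85  -90.136 193.184] F [-5.745 -3.399  8.352] az_y 46.123896777549064 tilt [ 0.    -0.002 -1.   ] grip 0.6104000352608991 22.56838046014309
  delta tool mm [ 0.823 -0.323  3.183] units [ 0.016 -0.006  0.064] turn z units 15.58
[-0.455  1.063  0.074] [-0.4    0.346  1.594 -0.002  1.201 -1.204]
```

Emit:
arm_command:
  steps:
    - [[0.58, 0, 0, 0, 0, 0, 0.9], [0.58, 0, 0, 0, 0, 0, 0.9], [0.58, 0, 0, 0, 0, 0, 0.9], [0.58, 0, 0, 0, 0, 0, 0.9], [0.58, 0, 0, 0, 0, 0, 0.9], [0.58, 0, 0, 0, 0, 0, 0.9], [0.58, 0, 0, 0, 0, 0, 0.9], [0.58, 0, 0, 0, 0, 0, 0.9]]

```text
time_s: 8.18
eef_pos: [509.5, -90.4, 193.3]
ee_rot: [-0.0, 0.797, 0.603, -0.002]
force: [-15.1, -3.8, 14.3]
grip_width: 0.606
grip_force: 22.0
```

Emit:
arm_command:
  steps:
    - [[0.58, 0, 0, 0, 0, 0, 0.9], [0.58, 0, 0, 0, 0, 0, 0.9], [0.58, 0, 0, 0, 0, 0, 0.9], [0.58, 0, 0, 0, 0, 0, 0.9], [0.58, 0, 0, 0, 0, 0, 0.9], [0.58, 0, 0, 0, 0, 0, 0.9], [0.58, 0, 0, 0, 0, 0, 0.9], [0.58, 0, 0, 0, 0, 0, 0.9]]

```text
time_s: 9.18
eef_pos: [509.8, -89.5, 193.3]
ee_rot: [0.0, 0.994, 0.108, -0.001]
force: [-13.5, 0.8, 14.1]
grip_width: 0.607
grip_force: 18.8
```

Run:
```python
from h import *
go(pot(-47,0,190),-87.8);print(sense()['wrist_torque'],sense()['joints'])
```

```text
t 9.18 pos [509.836 -89.512 193.341] F [-13.461   0.829  14.139] az_y -77.64585906996781 tilt [-0.002 -0.001 -1.   ] grip 0.6068517751323113 18.825288014486432
  delta tool mm [0.14  0.328 3.341] units [0.003 0.007 0.067] turn z units 1.18
[0.217 2.056 0.198] [-0.4    0.345  1.595 -0.002  1.204  0.956]
```

Emit:
arm_command:
  steps:
    - [[0.58, 0, 0, 0, 0, 0, 0.7], [0.58, -0.02, 0, 0, 0, 0, 0.5], [0.58, 0, 0, 0, 0, 0, 0], [0.58, 0, 0, 0, 0, 0, 0]]

```text
time_s: 9.68
eef_pos: [509.6, -89.8, 193.3]
ee_rot: [0.0, 1.0, 0.02, -0.0]
force: [-8.2, 0.2, 10.4]
grip_width: 0.607
grip_force: 19.4
```

Run:
```python
from h import *
go(pot(-47,0,190),-87.8);print(sense()['wrist_torque'])
```

```text
t 9.68 pos [509.621 -89.758 193.259] F [-8.165  0.224 10.401] az_y -87.73061490549854 tilt [-0.    -0.001 -1.   ] grip 0.6071716341182477 19.355098796077073
  delta tool mm [0.413 0.06  3.259] units [0.008 0.001 0.065] turn z units 0.01
[ 0.006  1.132 -0.015]
```

Emit:
arm_command:
  steps:
    - [[0.9, 0, 0, 0, 0, 0, 0], [0.9, 0, 0, 0, 0, 0, 0], [0.9, 0, 0, 0, 0, 0, 0], [0.9, 0, 0, -0.5, 0, 0, 0], [0.9, 0, 0, -0.6, 0, 0, 0], [0.9, 0, 0, -0.6, 0, 0, 0], [0.9, -0.9, -0.3, 0, 0, 0, 0], [0.28, -0.9, -0.3, 0, 0, 0, 0]]

```text
time_s: 10.68
eef_pos: [417.8, -62.9, 276.7]
ee_rot: [0.0, 1.0, 0.02, 0.0]
force: [1.0, 1.0, 0.3]
grip_width: 0.707
grip_force: 0.0
```

Emit:
arm_command:
  steps:
    - [[0.28, -1, 0, 0, 0, 0, 0], [0.28, 0, 0, 0, 0, 0, 0]]

```text
time_s: 10.92
eef_pos: [367.2, -64.8, 277.1]
ee_rot: [0.0, 1.0, 0.019, 0.0]
force: [-0.2, 0.9, 0.7]
grip_width: 0.281
grip_force: 0.0
```

Run:
```python
from h import *
go(lever(1.39,100),-87.8)
a=capture("side");b=capture("top");w=capture('wrist')
f=lambda i:cv2.convertScaleAbs(cv2.resize(i[:,:,::-1],None,fx=3,fy=3,interpolation=cv2.INTER_CUBIC),alpha=1.5,beta=20)
cv2.imwrite('pics/crop1.png',np.hstack([f(a[170:290,195:328]),f(b[182:302,200:333])]))
cv2.imwrite('pics/w5.png',w[:,:,::-1])
```

```text
t 10.93 pos [367.198 -64.844 277.13 ] F [-0.156  0.913  0.736] az_y -87.80689874609685 tilt [ 0.001 -0.001 -1.   ] grip 0.2807216803586475 0.0
  delta tool mm [47.765 -5.104  9.345] units [ 0.955 -0.102  0.187] turn z units -0.00
```

View pics/crop1.png

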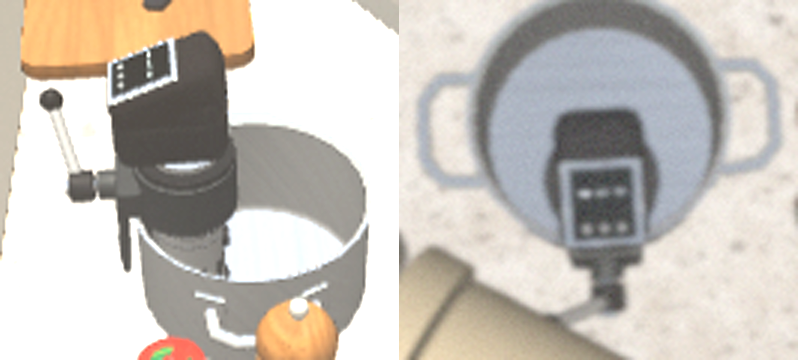

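The display now looks over the clamp: its edges tilt about -3° in the top view, as the handles do. The head is still seated. The lever is unchanged, with the ball at side crop (51,99). I go back around the ball.

Emit:
arm_command:
  steps:
    - [[0.28, 0.48, -0.05, 0.2, 0, 0, 0], [0.28, 0.48, -0.05, 0.2, 0, 0, 0], [0.28, 0, 0, 0.5, 0, 0, 0], [0.28, 0, 0, 0.4, 0, 0, 0], [0.28, 0, 0, 0, 0, 0, 0]]

```text
time_s: 11.7
eef_pos: [416.9, -58.1, 210.6]
ee_rot: [-0.001, 1.0, 0.02, -0.001]
force: [-0.6, 0.1, -0.3]
grip_width: 0.282
grip_force: 0.0
```

Run:
```python
from h import *
go(lever(1.39,6),-87.8)
s=sense();c=get_calibration('wrist');K=np.array(c['intrinsics']);Tc=np.array(c['T_tool_cam']);w=capture('wrist')
X=Tc[:3,:3].T@(tool(s).inv().apply(lever(1.39,0,0)-s['eef_pos'])-Tc[:3,3]);print((K@X/X[2])[:2],((K@X/X[2])[:2]-[180,180])*3)
cv2.imwrite('pics/w6.png',cv2.resize(w[180:330,180:380,::-1],None,fx=3,fy=3))
```

```text
t 11.7 pos [416.922 -58.065 210.572] F [-0.65   0.115 -0.31 ] az_y -87.72139924239436 tilt [-0.003  0.001 -1.   ] grip 0.28153701130652486 0.0
  delta tool mm [-2.065 -0.176 36.76 ] units [-0.041 -0.004  0.735] turn z units 0.01
[280.064 240.768] [300.193 182.304]
```

View pics/w6.png

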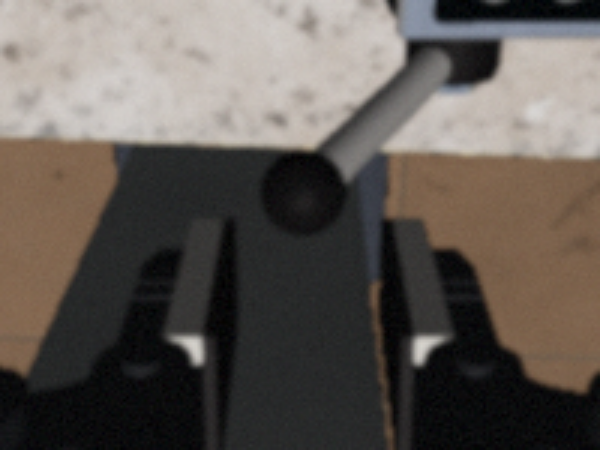

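The ball is at (303,192), where I predicted (300,182), and centred between the pads. I descend and swing it back.

Emit:
arm_command:
  steps:
    - [[0.28, -0.04, 0, 0.37, 0, 0, 0], [0.28, 0, 0, 0.36, 0, 0, 0], [0.28, 0, 0.07, 0, 0, 0, 0], [0.28, 0, 0.2, -0.1, 0, 0, 0], [0.28, 0, 0.235, -0.08, 0, 0, 0], [0.28, 0, 0.27, -0.03, 0, 0, 0], [0.28, 0, 0.27, 0.03, 0, 0, 0], [0.28, 0, 0, 0, 0, 0, 0]]

```text
time_s: 12.75
eef_pos: [416.7, -111.8, 184.0]
ee_rot: [0.0, 1.0, 0.019, -0.0]
force: [0.2, -0.0, -0.3]
grip_width: 0.284
grip_force: 0.0
```

Run:
```python
from h import *
go(lever(.56,6),-87.8)
R=tool(sense());prev=lever(.56,6)
for th in(.36,.16,0,-.08):
  q=lever(th,6);print(th,R.inv().apply(q-prev)/50);prev=q
```

```text
t 12.75 pos [ 416.728 -111.772  184.039] F [ 0.225 -0.012 -0.285] az_y -87.83478724141378 tilt [-0. -0. -1.] grip 0.2836548255604996 0.0
  delta tool mm [ 0.078 -4.84   0.531] units [ 0.002 -0.097  0.011] turn z units -0.00
0.36 [0.    0.235 0.078]
0.16 [0.    0.215 0.123]
0 [0.    0.152 0.128]
-0.08 [0.    0.068 0.073]
```

Emit:
arm_command:
  steps:
    - [[0.28, 0, 0.235, 0.09, 0, 0, 0], [0.28, 0, 0.215, 0.12, 0, 0, 0], [0.28, 0, 0.14, 0.12, 0, 0, 0], [0.28, 0, 0, 0, 0, 0, 0]]

```text
time_s: 13.25
eef_pos: [418.2, -139.5, 168.6]
ee_rot: [-0.001, 1.0, 0.019, 0.0]
force: [-3.4, 11.6, 19.3]
grip_width: 0.287
grip_force: 10.8
```

Emit:
arm_command:
  steps:
    - [[0.28, 0, 0.06, 0.03, 0, 0, 0], [0.28, 0, 0, 0, 0, 0, 0]]

```text
time_s: 13.5
eef_pos: [418.3, -140.4, 167.9]
ee_rot: [-0.003, 1.0, 0.02, 0.0]
force: [-6.7, 24.7, 33.4]
grip_width: 0.284
grip_force: 20.2
```

Run:
```python
from h import *
go(lever(0,6),-87.8)
s=sense();c=get_calibration('wrist');K=np.array(c['intrinsics']);Tc=np.array(c['T_tool_cam']);w=capture('wrist')
for th in(0,.1,.2,.3):
  X=Tc[:3,:3].T@(tool(s).inv().apply(lever(th,0,0)-s['eef_pos'])-Tc[:3,3]);print(th,((K@X/X[2])[:2]-[180,180])*3)
cv2.imwrite('pics/w7.png',cv2.resize(w[180:330,180:380,::-1],None,fx=3,fy=3))
```

```text
t 13.5 pos [ 418.252 -140.446  167.937] F [-6.67  24.743 33.434] az_y -87.75785198126609 tilt [ 0.001  0.006 -1.   ] grip 0.28351470028183906 20.22249162197113
  delta tool mm [-0.34  -3.472  0.882] units [-0.007 -0.069  0.018] turn z units 0.00
0 [277.996 265.763]
0.1 [247.352 278.845]
0.2 [212.801 290.959]
0.3 [174.766 301.788]
```

View pics/w7.png

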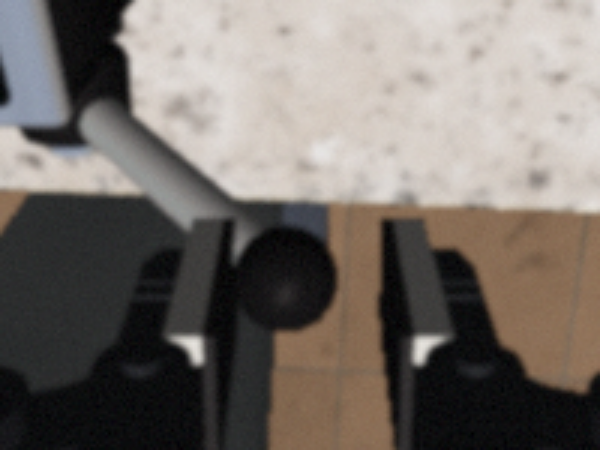

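The ball is at crop x 287, past the predicted zero angle at 278, and the force rose sharply to 24 N sideways. So the lever is at its stop, tight. I back off and rise clear.

Emit:
arm_command:
  steps:
    - [[0.28, 0, -0.07, -0.08, 0, 0, 0], [0.28, 0, 0, -0.1, 0, 0, 0], [0.28, 0, 0, -0.6, 0, 0, 0], [0.28, 0, 0, -0.9, 0, 0, 0], [0.28, -0.6, 0, -0.6, 0, 0, 0], [0.28, -1, 0, 0, 0, 0, 0], [0.28, -0.5, -0.8, 0, 0, 0, 0], [0.28, 0, 0, 0, 0, 0, 0]]

```text
time_s: 14.55
eef_pos: [310.4, -103.0, 280.5]
ee_rot: [0.001, 1.0, 0.02, 0.0]
force: [-0.6, -0.1, -0.1]
grip_width: 0.278
grip_force: 0.0
```

Run:
```python
from h import *
go(lever(0,6),-87.8)
a=capture("side");b=capture("top")
f=lambda i:cv2.convertScaleAbs(cv2.resize(i[:,:,::-1],None,fx=3,fy=3,interpolation=cv2.INTER_CUBIC),alpha=1.5,beta=20)
cv2.imwrite('pics/crop2.png',np.hstack([f(a[170:290,195:328]),f(b[182:302,200:333])]))
```

```text
t 14.55 pos [ 310.362 -103.037  280.465] F [-0.61  -0.136 -0.067] az_y -87.74846173786979 tilt [ 0.001 -0.001 -1.   ] grip 0.2784527574411682 0.0
  delta tool mm [105.921  38.003 113.508] units [2.118 0.76  2.27 ] turn z units 0.01
```

View pics/crop2.png

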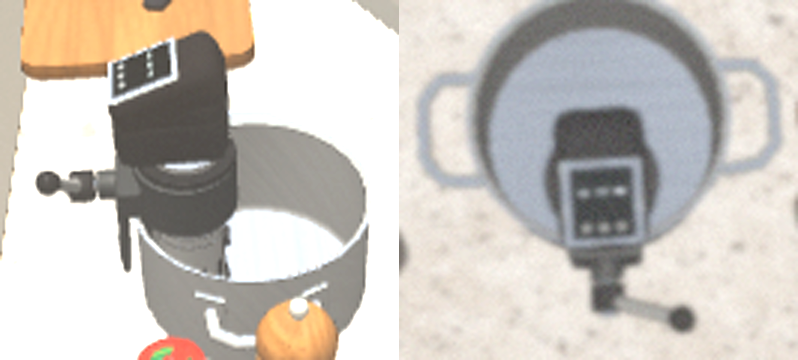

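The display faces out over the clamp, and the lever is down on the -y side with its ball at top crop (682,319). As a last check, I compare the three bystanders with the first pictures.

Run:
```python
from h import *
a0=cv2.imread('pics/side0.png');b0=cv2.imread('pics/top0.png')
a=capture("side")[:,:,::-1];b=capture("top")[:,:,::-1]
def sh(p,q,r,n):
    x0,x1,y0,y1=r;t=p[y0:y1,x0:x1];w=np.ascontiguousarray(q[y0-8:y1+8,x0-8:x1+8]);m=cv2.minMaxLoc(cv2.matchTemplate(w,np.ascontiguousarray(t),cv2.TM_CCOEFF_NORMED));print(n,m[1],np.array(m[3])-8)
sh(a0,a,(276,308,268,342),'mill side');sh(b0,b,(332,372,190,235),'mill top')
sh(a0,a,(238,268,282,334),'jar side');sh(b0,b,(332,362,236,266),'jar top');sh(b0,b,(178,202,252,276),'salt top')
sh(a0,a,(276,308,268,285),'mill knob');sh(a0,a,(270,310,315,345),'mill foot')
```

```text
mill side 0.9456794857978821 [1 0]
mill top 0.9953387975692749 [0 0]
jar side 0.9998487830162048 [0 0]
jar top 0.9968366622924805 [0 0]
salt top 0.9921990036964417 [0 0]
mill knob 0.9242709279060364 [1 0]
mill foot 0.9943096041679382 [0 0]
```

I have already viewed 11 pictures, one over the limit of 10, so I check the mill's small change numerically only.

Run:
```python
from h import *
def ed(i):
    h=cv2.cvtColor(np.ascontiguousarray(i),cv2.COLOR_BGR2HSV);m=(h[...,0]>5)&(h[...,0]<22)&(h[...,1]>110);o=[]
    for y in range(268,342,6):
        x=np.where(m[y,268:320])[0]+268;o.append((y,x.min(),x.max(),len(x)) if len(x) else (y,))
    return o
def knob(i):
    g=np.ascontiguousarray(i)[264:282,276:312].min(2);return np.argwhere(g>g.max()-25).mean(0)+[264,276],g.max()
i0=cv2.imread('pics/side0.png');i1=capture("side")[:,:,::-1]
for p,q in zip(ed(i0),ed(i1)):print(*map(int,p),'|',*map(int,q))
print(knob(i0),knob(i1))
bt=cv2.imread('pics/top0.png');b1=capture('top')[:,:,::-1]
def c(i):
    h=cv2.cvtColor(np.ascontiguousarray(i),cv2.COLOR_BGR2HSV)[185:240,330:375];m=(h[...,0]>5)&(h[...,0]<22)&(h[...,1]>110);return np.argwhere(m).mean(0),m.sum()
print(c(bt),c(b1))
```

```text
268 | 268
274 282 301 14 | 274 284 303 14
280 279 305 27 | 280 280 306 27
286 279 305 27 | 286 281 306 26
292 280 304 25 | 292 281 305 25
298 282 302 21 | 298 283 303 21
304 283 299 17 | 304 284 298 15
310 280 303 24 | 310 280 303 24
316 278 304 27 | 316 279 305 27
322 278 303 26 | 322 278 304 27
328 277 305 27 | 328 277 305 27
334 280 302 23 | 334 280 302 23
340 | 340
(array([273.947, 298.   ]), np.uint8(206)) (array([274.056, 299.556]), np.uint8(213))
(array([28.042, 20.502]), np.int64(763)) (array([27.936, 20.57 ]), np.int64(754))
```

```bash
python3 -c "
from rig import *
print(finish_job())"
```

```text
the job is handed in; nothing more can be done
None
```

I slackened the lever to about 1.39 rad, turned the circulator so its display looks straight out over the clamp, tightened the lever back to its stop, and handed the job in at about 15 s. The salt shaker and jar are unmoved; the pepper mill's foot is unmoved too, but its top reads 1–2 pixels over in the side view only, unexplained. I viewed 11 pictures, one over the limit of 10.

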